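# Refit the trim plate and knob of a greenhouse gas heater and hold the knob in

## Task

Put the bench heater's control back together after cleaning: lay the oblong white trim plate flat into its matching recess around the brass valve spindle and let go of it, then turn the black knob so that the flat in its bore matches the flat of the D-shaped spindle and push it fully on. Press the knob all the way in against the spring, as for lighting the heater, and finish while still holding it pressed in with the fingers. Leave the potted seedling, the tube rack and the brush where they are.

Things in the scene. Friction and masses are not known exactly. Their poses are not given: they have to be found in the camera images.
- trim_centre (a point): Loose white enamelled trim plate, 60 g, lying flat on the bench: oblong flange 46 (its x) x 60 (its y) x 4 mm (lower edge bevelled 1.5 mm) with a round collar on it, outside 38 mm, inside 30 mm, 12 mm high, open right through; 16 mm high in all. Site on the axis half-way up, 8 mm above its underside; z up. Same after a half turn. Grip it by the collar.
- recess (a point): Oblong recess in the fixed green heater's top deck, 50 (its x) x 64 (its y) x 4 mm deep: the trim plate's flange lies in it flush with the deck, 2 mm to spare each side. Site at the centre of the recess's floor, on the spindle's axis, 116 mm above the bench; z up.
- spindle_tip (a point): Upright brass D spindle, 12 mm diameter, one flat along it (8 mm from flat to round back), top edge bevelled 0.8 mm. Site on its axis at the top end, 22 mm above the deck when not pressed (26 mm above the recess's floor); z up, x points out of the flat. Left at a different setting each time; turns only stiffly.
- knob_centre (a point): Loose black plastic knob, 80 g, 37 mm high, standing on its hub. From below: hub 24 mm wide, 12 mm high; skirt disc 46 mm wide, 12 to 17 mm up; bar grip 42 (its x) x 14 (its y) x 20 mm high on top. Site on the axis half-way up, 18.5 mm above the hub's underside; z up; x points along the bar to the end with the white pointer line.
- spindle (a joint): How far the spindle is pressed in, m: 0 out (start), 0.006 fully in against its stop. Its spring resists with 5 N at the start of the stroke and 10 N at the end, and pushes it out again when released.
- valve (a joint): Turn of the spindle from mid setting, rad, counterclockwise from above positive; start anywhere within 0.6 either way.
- seedling_pot: Bystander: dark plastic pot 92 mm diameter, 85 mm high, with a green seedling up to 150 mm above the bench; origin at the centre of its underside.
- tube_rack: Bystander: white rack 85 (x) x 165 (y) x 45 mm with blue-capped sample tubes standing up to 119 mm; origin at the centre of its underside.
- brush: Bystander: cleaning brush lying on the bench; origin on its underside, x along its length.
- knob_bore (a point): Mouth of the knob's D-shaped blind bore, at the centre of the hub's underside, axes as knob_centre. Bore 13.6 mm diameter, its flat 2.7 mm from the axis on the +x (pointer) side, 14 mm deep: 0.8 mm wider than the round of the spindle, 0.7 mm off its flat, so 0.12 rad of play when centred. Fully on: knob x along spindle_tip x, this point 14 mm below spindle_tip (knob_centre 4.5 mm above it).
- heater: Green gas bench heater, fixed, 240 (x) x 400 (y) mm, deck 120 mm above the bench. Origin on the bench under the spindle's axis; the case reaches from -75 to +165 mm in x and from -320 to +80 mm in y; an outlet grille 25 mm higher than the deck begins 80 mm from the spindle towards -y. z up.
Mind the look-alikes: they are no part of the job. There is more than one size of the part that bears trim_centre; the job needs the largest. Several things look just like the part that bears knob_centre: the one meant starts farthest to the robot's right.

How it is judged:
By the outcome, as a careful person would: the job done as asked, in the order asked, and still so for the second after the job is handed in, while the arm keeps its last pose, push and grip.
It also fails if it takes over 61 s, if anything falls off the work surface, if the arm or the gripper's body presses on something with over 40 N, if the wrist force passes 120 N, or if a joint passes its speed limit or range.

## Robot

A 6-joint arm with a two-finger parallel gripper is mounted at the origin on the work surface. World frame = base frame: x ahead of the robot, y to its left, z up, the work surface at z = 0. Lengths are in m, angles in rad, forces in N, time in s.
With the tool pointing down it reaches from about 0.35 to 0.875 m from the base axis. Payload 15.5 kg.
Tool frame: the origin (TCP) lies midway between the tips of the shut fingers; the grasp point (between the pads) lies 19 mm behind it (env.grip_point_offset is the z of the grasp point in the tool frame, in m); z points along the fingers, y is the direction in which the jaws open and shut (so a half turn about z gives the same grasp; the last joint's range is limited). The gripper opens to 85 mm and grips with 20 to 120 N. Pads are 22 mm wide; open, the fingers measure 114 mm over their backs; the gripper's body (76 mm by 85 mm) begins 54 mm behind the grasp point. The pads swing forward as they close: fully open they stand 13 mm farther back than shut.
Start: joints at [1.198, 0.494, 1.345, -0, 1.302, -0.096], TCP at [0.171, 0.601, 0.231] pointing down, gripper open.
Joint ranges: [-2.91, 2.91], [-0.82, 2.16], [0.22, 2.67], [-1.22, 4.37], [0.12, 2.79], [-3.08, 3.08]. Speed limits (rad/s): [1.89, 1.89, 2.57, 3.01, 3.01, 3.01].

## Interface

Orientations are given as [roll, pitch, yaw] about the fixed x, y, z axes, in that order (R = Rz(yaw) Ry(pitch) Rx(roll)).
In Python, from rig import env gives the robot as it stands.
- The arm moves only by the shell command python3 -m crank 'ROWS' [FORCE]. ROWS is JSON, a list that holds one entry, the list of rows, each a list of 5 numbers: the opening, from 0 (shut) to 1 (fully open), then the shift along the tool's x, y, z in cm, then the turn about the tool's z in rad. A call has 1 to 10 rows; each row shifts and turns the commanded pose from where the row before left it, along the tool's axes as they then stand; what a row does not reach is not made up. A row lasts 1/8 s, in which the tool goes at most 62.5 mm and 10.7 degrees, less where a joint would pass 70% of its speed; a pose out of reach is approached as far as the arm can. A call with a gripper value outside its range is refused whole. The fingers move at their own pace and stop on an object; FORCE is the grip in N (left out, the last holds). Time passes only in rows, so rows that do not move let the fingers close. It gives the time, the measured TCP pose, the force and the opening at its end, in the units of the state.
- env.sense(): the state, without advancing time (a new reading comes with each control period).
- env.read_camera(name): name is "side" or "top"; returns a dict with "color" (420x560x3 uint8, red, green, blue), "vertical_fov" (degrees; the focal length in pixels is half the picture's height over the tangent of half this angle, whatever the lens; pixels are square), "cx", "cy" (the principal point, pixels), "dist" ([k1, k2, p1, p2, k3] as OpenCV has them; the pictures are not rectified), "extrinsics" (4x4, takes a point from world to camera coordinates). Camera axes: x right, y down, z forward; pixel columns grow to the right and rows downward; lengths in m; the calibration is good to about 2 mm. A picture is of the moment at which its call begins. There is no depth.
- env.finish_job(): hands the job in, once; it reports no verdict.
The state is a dict: "clock": time; "joint_positions": joint angles; "qvel": joint speeds; "effort": joint torques, N m; "tcp_pos": TCP position; "ee_rot": TCP orientation; "wrist_force": force on the tool from outside, world axes, zero at the start; "ft_torque": the same for the moment, N m; "finger_gap": opening from 0.0 (shut) to 1.0 (fully open).
Only numpy, scipy, OpenCV 4.12 (cv2) and the standard library are available. Lean on these libraries where they do the work, as an engineer would, in place of code of your own. Each camera call takes 0.05 s, during which the arm holds its last target. There are 200 camera calls.

## Working session

There is one attempt and no reset: what is moved stays moved. The work goes in short steps, Python scripts to look and compute and a shell command to move; the robot and the scene stay as the last step left them, time stands still between calls to the robot, and variables do not carry over. Pictures are saved under pics/ and viewed, about 8 in all and at most 12, crops included, and the job is handed in when it is done.

```bash
mkdir -p pics; ls; python3 - <<'E'
from rig import env
import cv2,numpy as np
for n in("side","top"):
    c=env.read_camera(n);np.savez(f"pics/{n}0.npz",**c)
    cv2.imwrite(f"pics/{n}0.png",c["color"][:,:,::-1])
    E=c["extrinsics"];print(n,c["vertical_fov"],c["cx"],c["cy"],c["dist"],(-E[:3,:3].T@E[:3,3]).round(3),E[:3,:3].round(2).tolist())
print(env.sense(),env.grip_point_offset)
E
```

```text
pics
side 53.13613021496771 282.6833296953072 209.62474972973772 [-0.01523317  0.          0.          0.          0.        ] [ 0.35  -0.47   0.685] [[0.95, -0.32, -0.02], [-0.22, -0.61, -0.76], [0.23, 0.73, -0.65]]
top 50.22741873955741 280.0855692962269 208.09727573957912 [0.03940001 0.         0.         0.         0.        ] [0.437 0.198 1.031] [[0.01, -1.0, 0.02], [-0.99, -0.01, -0.12], [0.12, -0.02, -0.99]]
{'clock': 0.1, 'joint_positions': array([ 1.19849392e+00,  4.94101489e-01,  1.34605709e+00,  2.94930623e-06,
        1.30246938e+00, -9.55352406e-02]), 'qvel': array([-7.40943736e-04, -6.51171662e-04, -4.91358357e-04, -8.57707985e-05,
       -1.06328954e-03, -9.57427746e-04]), 'effort': array([ 2.45375064e-03, -8.83597255e+01, -3.84557998e+01,  1.13683109e-05,
        5.26674528e-03,  6.84765354e-06]), 'tcp_pos': array([0.17068461, 0.60092289, 0.23077612]), 'ee_rot': array([-3.14056233e+00, -1.01588283e-04,  2.86482466e+00]), 'wrist_force': array([ 0.23320698,  0.02096313, -0.55880751]), 'ft_torque': array([0.00841887, 0.01887211, 0.004592  ]), 'finger_gap': 1.0021267415111783} -0.0187
```

View pics/top0.png

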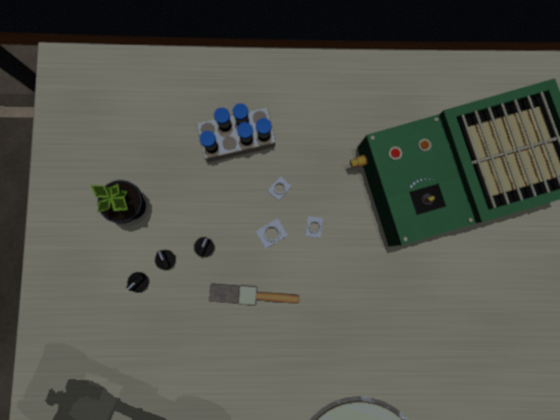

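View pics/side0.png

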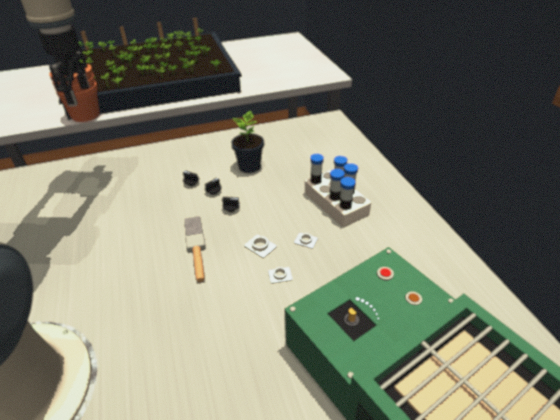

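```bash
cat > h.py <<'E'
import cv2,numpy as np
def K(c):
    f=c["color"].shape[0]/2/np.tan(np.radians(float(c["vertical_fov"]))/2)
    return np.array([[f,0,float(c["cx"])],[0,f,float(c["cy"])],[0,0,1.]])
def ray(c,p):
    u=cv2.undistortPoints(np.array(p,float).reshape(-1,1,2),K(c),np.array(c["dist"]))[:,0]
    R=c["extrinsics"][:3,:3];o=-R.T@c["extrinsics"][:3,3]
    return o,np.c_[u,np.ones(len(u))]@R
def plane(c,p,z):
    o,d=ray(c,p);return o+d*((z-o[2])/d[:,2:])
def proj(c,P):
    r,_=cv2.Rodrigues(c["extrinsics"][:3,:3])
    return cv2.projectPoints(np.array(P,float).reshape(-1,1,3),r,c["extrinsics"][:3,3],K(c),np.array(c["dist"]))[0][:,0]
def crop(c,cx,cy,w,h,s):
    im=cv2.getRectSubPix(c["color"][:,:,::-1].copy(),(w,h),(float(cx),float(cy)))
    im=np.clip(im.astype(float)*1.6,0,255).astype(np.uint8)
    return cv2.resize(im,None,fx=s,fy=s,interpolation=cv2.INTER_CUBIC)
def load(n): return dict(np.load(f"pics/{n}.npz"))
def snap(env,n,name):
    c=env.read_camera(n);np.savez(f"pics/{name}.npz",**c);return c
E
python3 - <<'E'
from h import *
t,s=load("top0"),load("side0")
a=[crop(t,204,246,40,30,10)[:300,:400],crop(t,428,199,40,30,10)]
b=[crop(s,231,203,40,30,10),crop(s,352,317,40,30,10)]
cv2.imwrite("pics/m1.png",np.vstack([np.hstack(a),np.hstack(b)]))
# trim plates: bright low-saturation blobs in top
hsv=cv2.cvtColor(t["color"],cv2.COLOR_RGB2HSV)
g=t["color"][225:245,255:290].astype(int)
print("bench",t["color"][260,340],"trim",t["color"][243,270],t["color"][228,266])
for box in((255,215,292,253),(266,174,296,202),(300,212,328,242)):
    x0,y0,x1,y1=box;im=t["color"][y0:y1,x0:x1].astype(int)
    m=((im[...,2]-im[...,0])>-8).astype(np.uint8)*255
    m=cv2.morphologyEx(m,cv2.MORPH_CLOSE,np.ones((7,7)))
    cs=cv2.findContours(m,0,1)[0];k=max(cs,key=cv2.contourArea)+np.array([x0,y0])
    r=cv2.minAreaRect(k);q=plane(t,cv2.boxPoints(r),.003)
    e=np.diff(np.r_[q,q[:1]],axis=0)[:,:2];L=np.linalg.norm(e,axis=1)
    print(box,cv2.contourArea(k),np.mean(q,0).round(4),L.round(4),np.arctan2(e[:,1],e[:,0]).round(3))
print("bar",plane(t,[(204,246)],.037))
print("spin",plane(t,[(431,198)],.142),plane(s,[(352,311)],.142))
E
```

```text
bench [111 110 100] trim [116 124 137] [104 109 117]
(255, 215, 292, 253) 614.5 [0.5017 0.1975 0.003 ] [0.0736 0.0599 0.0732 0.0596] [-0.962 -2.538  2.175  0.609]
(266, 174, 296, 202) 373.5 [0.607  0.1794 0.003 ] [0.0598 0.048  0.0596 0.0477] [-0.709 -2.296  2.428  0.849]
(300, 212, 328, 242) 365.0 [0.5175 0.0992 0.003 ] [0.0644 0.0402 0.0644 0.0399] [-0.141 -1.704  2.996  1.438]
bar [[0.46948146 0.3444571  0.037     ]]
spin [[ 0.56603239 -0.12326232  0.142     ]] [[ 0.56635235 -0.12768677  0.142     ]]
```

View pics/m1.png

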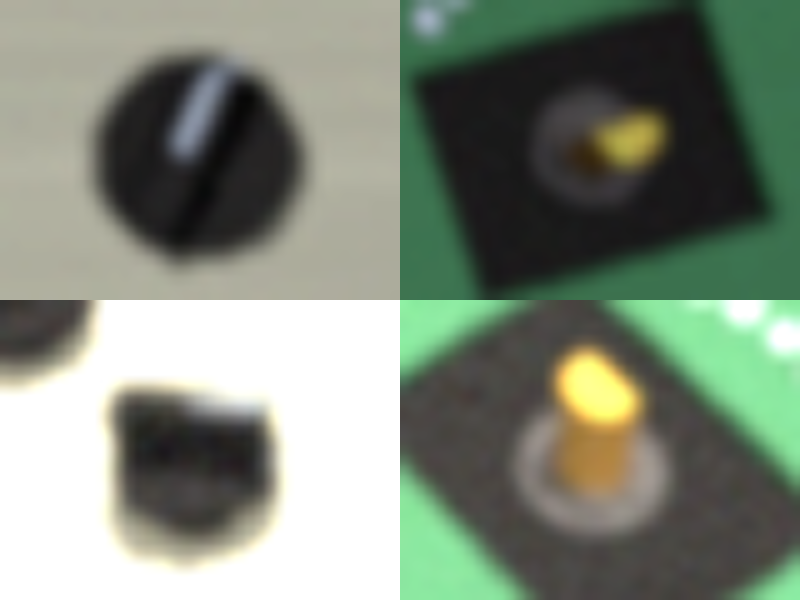

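```bash
cat > m.py <<'E'
from h import *
def blob(c,box,f,thr,up=6,pick=None):
    x0,y0,x1,y1=box;im=c["color"][y0:y1,x0:x1].astype(np.float32)
    g=cv2.resize(f(im),None,fx=up,fy=up,interpolation=cv2.INTER_CUBIC)
    m=(g>thr).astype(np.uint8)*255
    cs=cv2.findContours(m,0,cv2.CHAIN_APPROX_NONE)[0]
    k=max(cs,key=cv2.contourArea).astype(float)
    return (k[:,0]+.5)/up-.5+np.array([x0,y0])
def moments(P):  # plane polygon -> centroid, main axis yaw, sds
    q=((P[:,:2]-P[:,:2].mean(0))*1e4).astype(np.float32).reshape(-1,1,2)
    M=cv2.moments(q);ce=np.array([M["m10"],M["m01"]])/M["m00"]*1e-4+P[:,:2].mean(0)
    C=np.array([[M["mu20"],M["mu11"]],[M["mu11"],M["mu02"]]])/M["m00"]*1e-8
    w,v=np.linalg.eigh(C);return ce,np.arctan2(v[1,1],v[0,1]),np.sqrt(w[::-1]),M["m00"]*1e-8
def rect(P):
    r=cv2.minAreaRect((P[:,:2]*1e3).astype(np.float32));q=cv2.boxPoints(r)
    e=q[1:3]-q[:2];L=np.linalg.norm(e,axis=1);j=L.argmax()
    return (np.array(r[0])/1e3).round(4),L.round(1),round(float(np.arctan2(e[j,1],e[j,0])),3)
E
python3 - <<'E'
from m import *
t,s=load("top0"),load("side0")
print("colors side: trim",s["color"][247,249],"bench",s["color"][262,235],"brass",s["color"][309,352],s["color"][317,352],"plate",s["color"][327,370])
print("top brass",t["color"][198:200,430:433].tolist(),"knob line",t["color"][241,205],"bar",t["color"][246,204],"plate",t["color"][206,420],"green",t["color"][215,420])
br=lambda i:i[...,2]-i[...,0]
yl=lambda i:i[...,0]-i[...,2]
gr=lambda i:i.max(-1)
for c,n,b,th in((t,"top",(250,212,295,256),5),(s,"side",(238,230,285,262),None)):
    if th is None:
        print("side br",(c["color"][235:258,245:276:5,2].astype(int)-c["color"][235:258,245:276:5,0])[::5].tolist()); th=0
    P=plane(c,blob(c,b,br,th),.004);print("trim",n,rect(P),moments(P))
for c,n,b in((t,"top",(410,180,446,218)),(s,"side",(325,294,380,343))):
    g=lambda i:i[...,0]-i[...,2]
    dk=lambda i:-(i[...,1]-i[...,0])
    P=plane(c,blob(c,b,lambda i:-(i[...,1]-i[...,0]) ,-(12 if n=="top" else 22)),.120);print("recess",n,rect(P),moments(P))
for c,n,b,ths in((t,"top",(424,190,440,206),(40,50,60)),(s,"side",(343,300,362,327),(90,110,130))):
    im=c["color"][b[1]:b[3],b[0]:b[2]].astype(int);print(n,"max R-B",(im[...,0]-im[...,2]).max(),"R",im[...,0].max())
    for th in ths:
        P=plane(c,blob(c,b,(lambda i:i[...,0]-i[...,2]) if n=="top" else (lambda i:i[...,1]),th),.142);print("tip",n,th,moments(P),rect(P))
for c,n,b in((t,"top",(188,230,222,262)),(s,"side",(216,190,248,218))):
    im=c["color"][b[1]:b[3],b[0]:b[2]].astype(int)
    k=blob(c,b,lambda i:-i.max(-1),-70);print("knob blob",n,moments(plane(c,k,.0145)),rect(plane(c,k,.0145)))
k=blob(t,(196,236,211,250),lambda i:i.min(-1),60);P=plane(t,k,.037);print("line",moments(P),rect(P))
E
```

```text
colors side: trim [229 232 224] bench [223 219 192] brass [200 168  77] [108  81  40] plate [45 43 40]
top brass [[[113, 107, 46], [118, 110, 49], [116, 106, 46]], [[109, 104, 45], [113, 106, 47], [105, 95, 42]]] knob line [81 86 95] bar [41 42 47] plate [16 17 16] green [35 68 47]
trim top (array([0.5016, 0.1968]), array([61.5, 47.7], dtype=float32), -1.017) (array([0.50151268, 0.19671473]), np.float64(2.1176194528425825), array([0.01742731, 0.0134395 ]), 0.0028190337671312807)
side br [[-33, -31, -15, -21, -32, -30, -31], [-35, -8, -19, -28, -16, -28, -31], [-5, -3, -15, -28, -9, 1, -6], [-31, -23, -20, -26, -1, 1, -33], [-31, -31, -31, -3, -5, -30, -34]]
trim side (array([0.5123, 0.174 ]), array([17. , 42.2], dtype=float32), 0.551) (array([0.5138601 , 0.17319145]), np.float64(-2.595819558263873), array([0.01251733, 0.00358668]), 0.00043427811426563625)
recess top (array([ 0.5673, -0.1227]), array([61.8, 47.7], dtype=float32), -1.273) (array([ 0.56748055, -0.1228498 ]), np.float64(1.8663877046135684), array([0.01746917, 0.01351165]), 0.0028355319949404383)
recess side (array([ 0.56
[... 1374 characters left out ...]
0.0001311209325779872) (array([ 0.5794, -0.1174]), array([14.7, 17.5], dtype=float32), 1.109)
knob blob top (array([0.46731527, 0.34813101]), np.float64(1.1669780153717602), array([0.01212484, 0.01111327]), 0.0015266246055491053) (array([0.4682, 0.348 ]), array([45.1, 46.9], dtype=float32), 1.073)
knob blob side (array([0.4684113 , 0.34524301]), np.float64(1.6539182453343955), array([0.01411789, 0.00938054]), 0.0016002822234911054) (array([0.4695, 0.3452]), array([37.3, 58.1], dtype=float32), 1.364)
line (array([0.48511367, 0.34680129]), np.float64(1.5453967036373015), array([0.0089881, 0.0065557]), 0.00025236917017483875) (array([0.4805, 0.3471]), array([32.7, 23.8], dtype=float32), -1.563)
```

```bash
cat > go.py <<'E'
import sys,numpy as np
from rig import env
from scipy.spatial.transform import Rotation as R
s=env.sense();x,y,z,p=map(float,sys.argv[1:5])
r=s["ee_rot"];t=(r[2]-p+np.pi)%(2*np.pi)-np.pi
d=R.from_euler("xyz",[np.pi,0,p]).inv().apply(np.array([x,y,z])-s["tcp_pos"])*100
print("turn %.3f then shift cm"%t,d.round(2),"| t %.1f tcp"%s["clock"],s["tcp_pos"].round(4),"rot",r.round(3),"F",s["wrist_force"].round(1),"gap %.3f"%s["finger_gap"])
E
python3 -m crank '[[[1,0,0,0,0.186],[1,0,0,0,0.186],[1,0,0,0,0.186],[1,0,0,0,0.187],[1,0,0,0,0]]]'; python3 go.py .5016 .1968 .12 2.12
```

```text
clock: 0.72
tcp_pos: [0.1707, 0.6011, 0.231]
ee_rot: [-3.141, 0.0, 2.121]
wrist_force: [-0.5, 0.8, -0.2]
finger_gap: 1.002
turn 0.001 then shift cm [-51.75   7.12  11.1 ] | t 0.7 tcp [0.1707 0.6011 0.231 ] rot [-3.141  0.     2.121] F [-0.5  0.8 -0.2] gap 1.002
```

```bash
python3 -m crank '[[[1,-5.1,0.7,0.5,0],[1,-5.1,0.7,0.5,0],[1,-5.1,0.7,0.5,0],[1,-5.1,0.7,0.5,0],[1,-5.1,0.7,0.5,0],[1,-5.1,0.7,0.5,0],[1,-5.1,0.7,1.5,0],[1,-5.1,0.7,2,0],[1,-5.1,0.7,2,0],[0.7,-5.1,0.7,2,0]]]'; python3 go.py .5016 .1968 .08 2.12
```

```text
clock: 1.98
tcp_pos: [0.4976, 0.2013, 0.1257]
ee_rot: [3.141, -0.0, 2.125]
wrist_force: [0.9, 0.3, -0.1]
finger_gap: 0.816
turn 0.005 then shift cm [-0.59  0.11  4.57] | t 2.0 tcp [0.4976 0.2013 0.1257] rot [ 3.141 -0.     2.125] F [ 0.9  0.3 -0.1] gap 0.816
```

```bash
python3 -m crank '[[[0.7,-0.6,0.1,3,0],[0.7,0,0,3,0],[0.7,0,0,1,0.004],[0.7,0,0,0,0],[0.7,0,0,0,0]]]'; python3 go.py .5016 .1968 .004 2.12; python3 - <<'E'
from rig import env
from h import *
t,s=snap(env,"top","top1"),snap(env,"side","side1")
p=env.sense()["tcp_pos"];a=proj(t,[p])[0];b=proj(s,[p])[0];print(a,b)
cv2.imwrite("pics/m2.png",np.hstack([crop(t,*a,66,66,6),crop(s,*b,66,66,6)]))
E
```

```text
clock: 2.6
tcp_pos: [0.5011, 0.1985, 0.0573]
ee_rot: [3.14, 0.0, 2.117]
wrist_force: [0.6, 0.9, 0.0]
finger_gap: 0.697
turn -0.003 then shift cm [-0.17 -0.05  5.33] | t 2.6 tcp [0.5011 0.1985 0.0573] rot [3.14  0.    2.117] F [0.6 0.9 0. ] gap 0.697
[270.543764  231.5711763] [257.44085691 226.35251062]
```

View pics/m2.png

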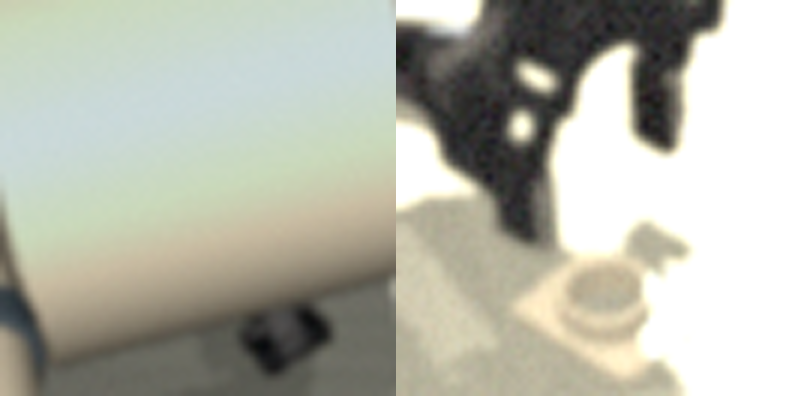

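```bash
python3 - <<'E'
from h import *
s=load("side0");t=load("top0")
print(plane(s,[(259.3,240.9)],.016)[0],plane(t,[(272,234)],.016)[0])
P=[[.5016,.1968,.016]];print(proj(s,P),proj(t,P))
cv2.imwrite("pics/m3.png",np.hstack([crop(t,272,234,50,50,8),crop(s,260,244,50,50,8)]))
E
```

```text
[0.50181088 0.19413345 0.016     ] [0.49835938 0.19506519 0.016     ]
[[258.88741804 240.14117578]] [[271.24747349 232.5626429 ]]
```

View pics/m3.png

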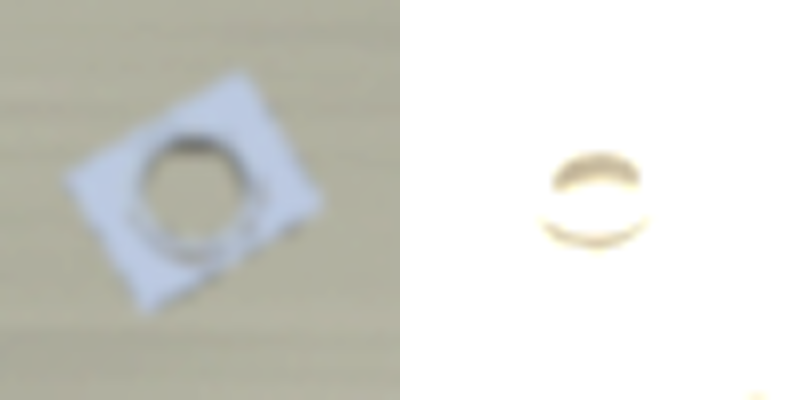

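```bash
python3 -m crank '[[[0.65,-0.25,0,1.5,-0.003],[0.65,0,0,1.7,0],[0.65,0,0,1.4,0],[0.65,0,0,0.5,0],[0.65,0,0,0,0]]]'; python3 go.py .5016 .1955 .004 2.12;
```

```text
clock: 3.32
tcp_pos: [0.5018, 0.1959, 0.005]
ee_rot: [-3.141, -0.0, 2.119]
wrist_force: [-0.1, 0.1, 0.0]
finger_gap: 0.65
turn -0.001 then shift cm [-0.03 -0.04  0.1 ] | t 3.3 tcp [0.5018 0.1959 0.005 ] rot [-3.141 -0.     2.119] F [-0.1  0.1  0. ] gap 0.650
```

```bash
python3 -m crank '[[[0.5,0,0,0.1,0],[0.3,0,0,0,0],[0.3,0,0,0,0],[0.3,0,0,0,0],[0.3,0,0,0,0]]]' 40; python3 -m crank '[[[0.3,0,0,-3,0],[0.3,0,0,-6,0],[0.3,0,0,-6,0],[0.3,0,0,-5,0],[0.3,0,0,0,0]]]'; python3 go.py .567 -.1250 .20 1.866
```

```text
clock: 3.95
tcp_pos: [0.5022, 0.1961, 0.0048]
ee_rot: [3.141, 0.0, 2.119]
wrist_force: [0.2, -0.6, 5.7]
finger_gap: 0.414
clock: 4.58
tcp_pos: [0.5037, 0.1965, 0.2083]
ee_rot: [3.135, 0.002, 2.119]
wrist_force: [0.5, -0.4, -0.6]
finger_gap: 0.411
turn 0.253 then shift cm [-32.6   -3.3    0.83] | t 4.6 tcp [0.5037 0.1965 0.2083] rot [3.135e+00 2.000e-03 2.119e+00] F [ 0.5 -0.4 -0.6] gap 0.411
```

```bash
python3 -m crank '[[[0.3,0,0,0,0.127],[0.3,0,0,0,0.126],[0.3,-5.4,-0.55,0.1,0],[0.3,-5.4,-0.55,0.1,0],[0.3,-5.4,-0.55,0.1,0],[0.3,-5.4,-0.55,0.2,0],[0.3,-5.4,-0.55,0.2,0],[0.3,-5.4,-0.55,0.2,0],[0.3,0,0,0,0],[0.3,0,0,0,0]]]'; python3 go.py .567 -.1250 .17 1.866;  python3 - <<'E'
from rig import env
from h import *
t,s=snap(env,"top","top2"),snap(env,"side","side2")
b=proj(s,[[.567,-.125,.15]])[0];print(b)
cv2.imwrite("pics/m4.png",crop(s,*b,100,75,8))
E
```

```text
clock: 5.82
tcp_pos: [0.5639, -0.1233, 0.1945]
ee_rot: [-3.14, -0.001, 1.865]
wrist_force: [0.1, 0.0, -1.0]
finger_gap: 0.41
turn -0.001 then shift cm [-0.25  0.25  2.45] | t 5.8 tcp [ 0.5639 -0.1233  0.1945] rot [-3.140e+00 -1.000e-03  1.865e+00] F [ 0.1  0.  -1. ] gap 0.410
[352.08654078 306.38458857]
```

View pics/m4.png

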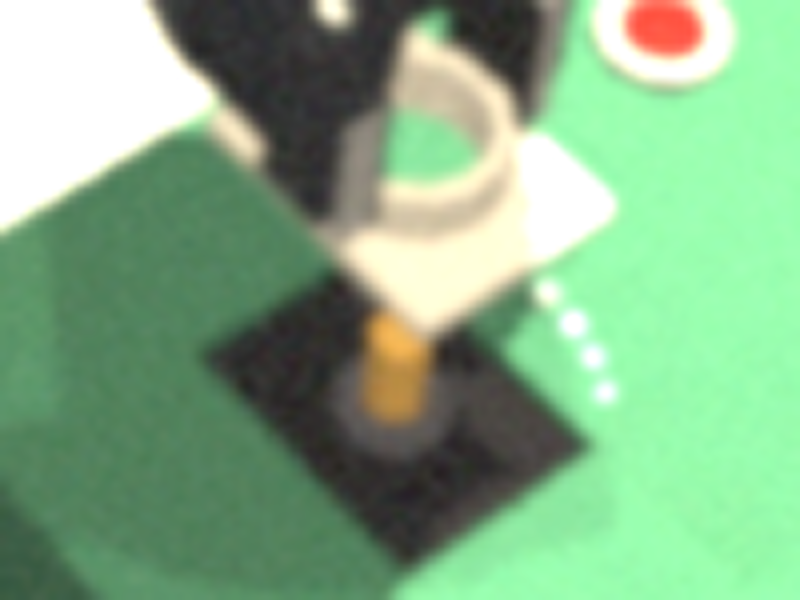

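```bash
python3 - <<'E'
from h import *
s=load("side2");b=np.array([352.0865,306.3846])
px=lambda p:b+(np.array(p,float)+.5)/8-np.array([50,37.5])
for nm,pts,z,h in(("trim",[(430,333),(617,205)],.1938,.030),("rec",[(405,570),(592,447)],.12,.032)):
    P=plane(s,[px(p) for p in pts],z);e=P[1]-P[0];n=np.array([-e[1],e[0],0])/np.linalg.norm(e)
    print(nm,P.round(4).tolist(),np.linalg.norm(e),np.arctan2(e[1],e[0]),(P.mean(0)+h*n).round(4))
P=plane(s,[px((205,355)),px((592,447))],.12);print("rec diag",P.mean(0))
E
```

```text
trim [[0.5512, -0.1615, 0.1938], [0.5954, -0.1474, 0.1938]] 0.04646303726903203 0.3101611533346299 [ 0.5641 -0.1259  0.1938]
rec [[0.5531, -0.1626, 0.12], [0.5994, -0.1499, 0.12]] 0.047997547578562214 0.26884489746297 [ 0.5678 -0.1254  0.12  ]
rec diag [ 0.56797944 -0.12747759  0.12      ]
```

```bash
python3 go.py .5673 -.1247 .121 1.866;python3 -m crank '[[[0.3,-0.23,0.28,0,0],[0.3,0,0,3,0],[0.3,0,0,2.5,0],[0.3,0,0,0,0],[0.3,0,0,0,0]]]'; python3 go.py .5673 -.1247 .121 1.866;  python3 - <<'E'
from rig import env
from h import *
s=snap(env,"side","side3")
b=proj(s,[[.567,-.125,.13]])[0];print(b)
cv2.imwrite("pics/m5.png",crop(s,*b,80,60,10))
E
```

```text
turn 0.001 then shift cm [-0.3   0.24  7.4 ] | t 5.9 tcp [ 0.5641 -0.1225  0.195 ] rot [-3.141e+00 -1.000e-03  1.867e+00] F [ 0.2  1.5 -0.4] gap 0.416
clock: 6.55
tcp_pos: [0.5685, -0.1249, 0.1412]
ee_rot: [3.141, 0.001, 1.866]
wrist_force: [-0.3, -0.1, -0.7]
finger_gap: 0.413
turn 0.000 then shift cm [ 0.05 -0.11  2.02] | t 6.5 tcp [ 0.5685 -0.1249  0.1412] rot [3.141e+00 1.000e-03 1.866e+00] F [-0.3 -0.1 -0.7] gap 0.413
[350.9557565  314.15758043]
```

View pics/m5.png

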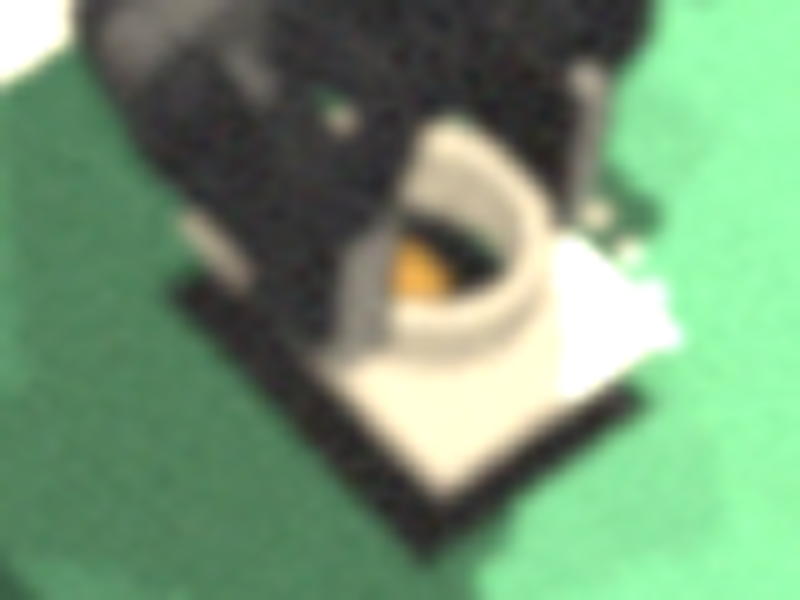

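```bash
python3 - <<'E'
from h import *
s=load("side3");b=np.array([350.9558,314.1576])
px=lambda p:b+(np.array(p,float)+.5)/10-np.array([40,30])
for nm,pts,z,h in(("trim",[(440,495),(682,337)],.1404,.030),("rec",[(427,560),(645,402)],.12,.032)):
    P=plane(s,[px(p) for p in pts],z);e=P[1]-P[0];n=np.array([-e[1],e[0],0])/np.linalg.norm(e)
    print(nm,P.round(4).tolist(),np.linalg.norm(e),np.arctan2(e[1],e[0]),(P.mean(0)+h*n).round(4))
E
python3 -m crank '[[[0.3,0,-0.05,0.8,0],[0.3,0,0,0.6,0],[0.3,0,0,0.3,0],[0.3,0,0,0,0]]]'; python3 go.py .5673 -.1247 .121 1.866
```

```text
trim [[0.5536, -0.1649, 0.1404], [0.6007, -0.1519, 0.1404]] 0.04878056544288216 0.26980636595936475 [ 0.5692 -0.1295  0.1404]
rec [[0.5545, -0.1631, 0.12], [0.5988, -0.1489, 0.12]] 0.04659083394289636 0.31055835207214266 [ 0.5669 -0.1255  0.12  ]
clock: 7.1
tcp_pos: [0.5673, -0.1251, 0.123]
ee_rot: [-3.141, -0.0, 1.866]
wrist_force: [0.3, -0.6, -0.4]
finger_gap: 0.411
turn -0.000 then shift cm [0.04 0.02 0.2 ] | t 7.1 tcp [ 0.5673 -0.1251  0.123 ] rot [-3.141 -0.     1.866] F [ 0.3 -0.6 -0.4] gap 0.411
```

```bash
python3 -m crank '[[[0.3,0,0,0.15,0],[0.3,0,0,0,0]]]'; python3 -m crank '[[[0.3,0,0,0.1,0],[0.3,0,0,0,0]]]';  python3 - <<'E'
from rig import env
from h import *
s=snap(env,"side","side4")
b=proj(s,[[.567,-.125,.13]])[0]
cv2.imwrite("pics/m6.png",crop(s,*b,80,60,10))
E
```

```text
clock: 7.35
tcp_pos: [0.5674, -0.1252, 0.1218]
ee_rot: [3.142, 0.0, 1.866]
wrist_force: [-0.1, 0.3, -0.5]
finger_gap: 0.413
clock: 7.6
tcp_pos: [0.5675, -0.1252, 0.1209]
ee_rot: [3.141, 0.0, 1.866]
wrist_force: [-0.1, 0.1, 0.9]
finger_gap: 0.41
```

View pics/m6.png

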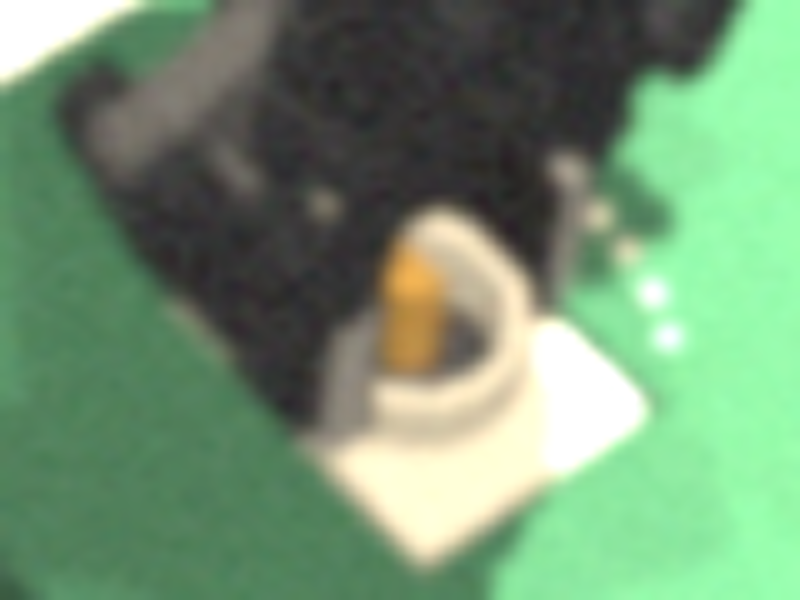

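```bash
python3 -m crank '[[[0.3,0.1,0,0.0,0],[0.3,0,0,0.05,0],[0.3,0,0,0.05,0],[0.3,0,0,0,0]]]';python3 -m crank '[[[0.55,0,0,0,0],[0.55,0,0,0,0],[0.55,0,0,0,0],[0.55,0,0,-3,0],[0.55,0,0,-6,0],[0.55,0,0,-4,0],[0.55,5,0,0,0],[0.55,5,0,0,0],[0.55,5,0,0,0],[0.55,5,0,0,0]]]';  python3 - <<'E'
from rig import env
from h import *
s=snap(env,"side","side5");t=snap(env,"top","top5")
b=proj(s,[[.567,-.125,.13]])[0];a=proj(t,[[.567,-.125,.13]])[0]
cv2.imwrite("pics/m7.png",np.hstack([crop(t,*a,50,50,8),crop(s,*b,50,50,8)]))
print(a,b)
E
```

```text
clock: 8.15
tcp_pos: [0.5673, -0.1242, 0.1208]
ee_rot: [3.141, 0.001, 1.866]
wrist_force: [-4.9, 0.8, 18.1]
finger_gap: 0.413
clock: 9.4
tcp_pos: [0.5083, 0.0685, 0.2498]
ee_rot: [3.142, -0.0, 1.866]
wrist_force: [1.4, 0.5, -0.3]
finger_gap: 0.554
[429.73189475 198.36346044] [350.9557565  314.15758043]
```

View pics/m7.png

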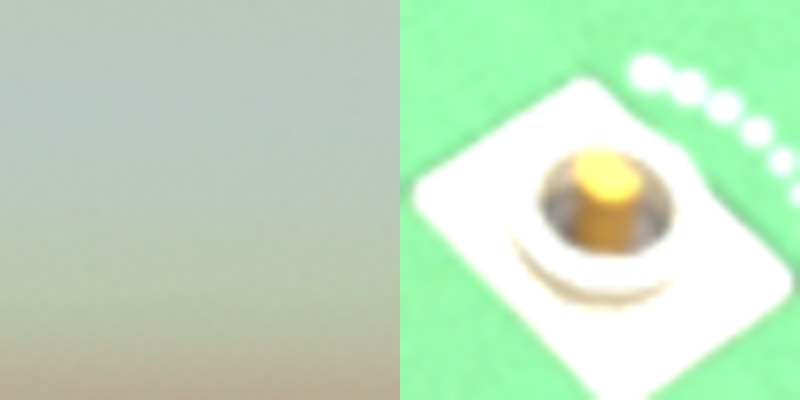

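```bash
python3 - <<'E'
from m import *
s0,s5=load("side0"),load("side5")
b=(325,290,380,345)
k=blob(s0,b,lambda i:-(i[...,1]-i[...,0]),-22)
w=blob(s5,b,lambda i:i[...,0],150)
for n,q in(("rec",k),("trim",w)): P=plane(s0,q,.12);print(n,rect(P),moments(P)[:2])
im=(s5["color"][...,::-1]*1.0).astype(np.uint8)
o=cv2.resize(cv2.getRectSubPix(im,(60,60),(351.,316.)),None,fx=10,fy=10,interpolation=cv2.INTER_CUBIC)
for q,c in((k,(0,0,255)),):
    cv2.polylines(o,[((q-np.array([351,316])+30-.0)*10).astype(np.int32)],True,c,1)
cv2.imwrite("pics/m8.png",o)
E
```

```text
rec (array([ 0.5674, -0.1272]), array([61.3, 47.5], dtype=float32), -1.282) (array([ 0.56740074, -0.1272045 ]), np.float64(1.859113536767753))
trim (array([ 0.5683, -0.1266]), array([62.9, 51.4], dtype=float32), -1.277) (array([ 0.56739357, -0.12682904]), np.float64(1.833851174089217))
```

View pics/m8.png

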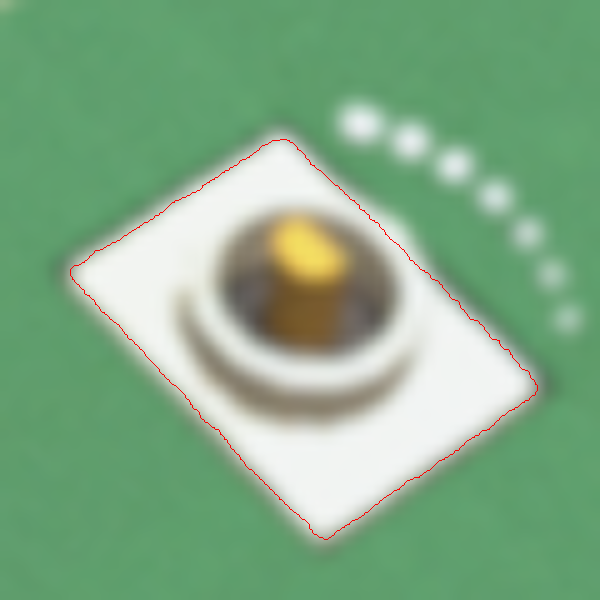

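```bash
python3 - <<'E'
from m import *
t,s=load("top0"),load("side0")
im=t["color"].copy();yy,xx=np.mgrid[:420,:560]
im[(xx-204)**2+(yy-245.5)**2>9.3**2]=40;c=dict(t,color=im)
for th in(58,65,75):
    P=plane(c,blob(c,(192,234,216,258),lambda i:i.min(-1),th),.037)
    ce,a,sd,A=moments(P);u=np.array([np.cos(a),np.sin(a)]);u*=np.sign(u[0]);pr=(P[:,:2]-ce)@u
    print(th,ce.round(4),np.arctan(u[1]/u[0]).round(3),sd,A,"ends",(ce+u*pr.min()).round(4),(ce+u*pr.max()).round(4))
for z in (.0,.037): print(plane(t,[(202,246.5),(206.8,237),(204,246)],z).round(4).tolist())
# side knob pixels: bar top line from crop (190,400)-(265,410)
q=lambda x,y:(231+(x+.5)/10-20,203+(y+.5-300)/10-15)
print("side line ends",plane(s,[q(195,405),q(265,407)],.037).round(4).tolist())
E
```

```text
58 [0.48   0.3435] -0.508 [0.0068819 0.0018525] 0.00012531834654458146 ends [0.469  0.3496] [0.4904 0.3377]
65 [0.4796 0.3438] -0.505 [0.00658254 0.00158499] 9.693182604730414e-05 ends [0.4695 0.3494] [0.4901 0.338 ]
75 [0.4776 0.3451] -0.393 [0.0045844  0.00092843] 5.266470337024013e-05 ends [0.4697 0.3484] [0.4858 0.3417]
[[0.4695, 0.3544, 0.0], [0.4912, 0.3441, 0.0], [0.4707, 0.3499, 0.0]]
[[0.4684, 0.3488, 0.037], [0.4893, 0.3389, 0.037], [0.4695, 0.3445, 0.037]]
side line ends [[0.4709, 0.3398, 0.037], [0.487, 0.3332, 0.037]]
```

```bash
python3 -m crank '[[[0.4,0,0,0,-0.163],[0.4,0,0,0,-0.163],[0.4,0,0,0,-0.163],[0.4,0,0,0,-0.163],[0.4,0,0,0,-0.162]]]'; python3 go.py .469 .3465 .07 2.68
```

```text
clock: 10.12
tcp_pos: [0.5091, 0.0667, 0.2497]
ee_rot: [-3.141, -0.0, 2.685]
wrist_force: [0.1, -0.2, -0.4]
finger_gap: 0.402
turn 0.005 then shift cm [16.05 23.27 17.97] | t 10.1 tcp [0.5091 0.0667 0.2497] rot [-3.141 -0.     2.685] F [ 0.1 -0.2 -0.4] gap 0.402
```

```bash
python3 -m crank '[[[0.4,2.68,3.88,3,0],[0.4,2.68,3.88,3,0],[0.4,2.68,3.88,3,0],[0.4,2.68,3.88,3,0],[0.4,2.68,3.88,3,0],[0.4,2.68,3.88,3,0],[0.4,0,0,0,0],[0.4,0,0,0,0]]]'; python3 go.py .469 .3465 .02 2.68
```

```text
clock: 11.12
tcp_pos: [0.469, 0.3467, 0.0697]
ee_rot: [-3.141, 0.0, 2.68]
wrist_force: [1.1, -0.6, -0.6]
finger_gap: 0.397
turn 0.000 then shift cm [-0.01 -0.02  4.97] | t 11.1 tcp [0.469  0.3467 0.0697] rot [-3.141  0.     2.68 ] F [ 1.1 -0.6 -0.6] gap 0.397
```

```bash
python3 -m crank '[[[0.4,0,0,2.5,0],[0.4,0,0,1.5,0],[0.4,0,0,0.9,0],[0.4,0,0,0,0]]]'; python3 -m crank '[[[0.25,0,0,0,0],[0.1,0,0,0,0],[0.05,0,0,0,0],[0.05,0,0,0,0],[0.05,0,0,0,0]]]' 60;  python3 -m crank '[[[0.05,0,0,-3,0],[0.05,0,0,-6,0],[0.05,0,0,-6,0],[0.05,0,0,0,0],[0.05,0,0,0,0]]]'
python3 - <<'E'
from rig import env
from h import *
s=snap(env,"side","side6");t=snap(env,"top","top6");p=env.sense()["tcp_pos"]
b=proj(s,[p])[0];a=proj(t,[p])[0];print(a,b,p)
cv2.imwrite("pics/m9.png",np.hstack([crop(t,*a,66,66,6),crop(s,*b,66,66,6)]))
E
python3 go.py .5673 -.125 .19 3.50
```

```text
clock: 11.62
tcp_pos: [0.4688, 0.3468, 0.0206]
ee_rot: [-3.141, -0.0, 2.679]
wrist_force: [0.8, -0.9, 0.7]
finger_gap: 0.403
clock: 12.25
tcp_pos: [0.4691, 0.3474, 0.0216]
ee_rot: [3.141, 0.001, 2.68]
wrist_force: [0.2, -1.1, 5.1]
finger_gap: 0.147
clock: 12.88
tcp_pos: [0.4685, 0.3471, 0.1709]
ee_rot: [3.141, 0.0, 2.68]
wrist_force: [-0.2, 0.7, -0.9]
finger_gap: 0.142
[192.48902568 244.40155166] [222.8698215  151.55487541] [0.46805819 0.34679898 0.16969401]
turn -0.820 then shift cm [  7.26 -47.66  -2.03] | t 13.0 tcp [0.4681 0.3468 0.1697] rot [-3.14e+00 -1.00e-03  2.68e+00] F [ 0.2  0.5 -0.8] gap 0.147
```

View pics/m9.png

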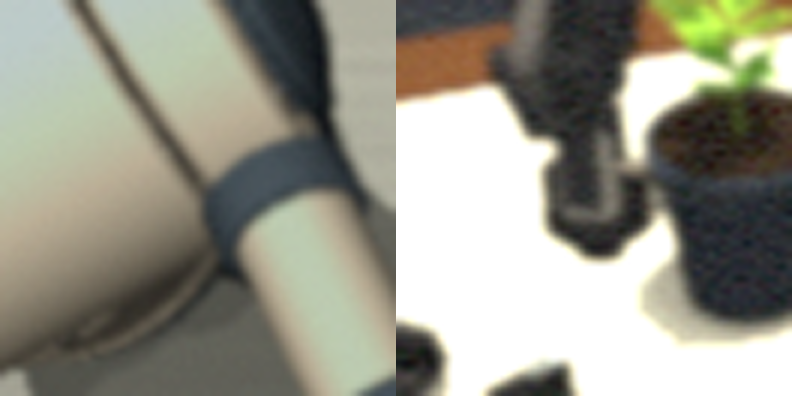

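```bash
python3 -m crank '[[[0.05,0,0,-1,-0.164],[0.05,0,0,-1,-0.164],[0.05,0,0,0,-0.164],[0.05,0,0,0,-0.164],[0.05,0,0,0,-0.164],[0.05,0,0,0,0]]]'; python3 -m crank '[[[0.05,0.73,-4.76,0,0],[0.05,0.73,-4.76,0,0],[0.05,0.73,-4.76,0,0],[0.05,0.73,-4.76,0,0],[0.05,0.73,-4.76,0,0],[0.05,0.73,-4.76,0,0],[0.05,0.73,-4.76,0,0],[0.05,0.73,-4.76,0,0],[0.05,0.73,-4.76,0,0],[0.05,0.73,-4.76,0,0]]]'; python3 go.py .5673 -.125 .168 3.50
```

```text
clock: 13.72
tcp_pos: [0.4683, 0.3469, 0.1896]
ee_rot: [-3.141, -0.002, -2.784]
wrist_force: [-0.4, 0.1, -1.1]
finger_gap: 0.146
clock: 14.98
tcp_pos: [0.5671, -0.1257, 0.1901]
ee_rot: [3.141, -0.001, -2.788]
wrist_force: [0.8, 1.0, -0.4]
finger_gap: 0.145
turn -0.005 then shift cm [-0.04  0.06  2.21] | t 15.0 tcp [ 0.5671 -0.1257  0.1901] rot [ 3.141e+00 -1.000e-03 -2.788e+00] F [ 0.8  1.  -0.4] gap 0.145
```

```bash
python3 -m crank '[[[0.05,-0.04,0.05,1.3,0],[0.05,0,0,0.5,0],[0.05,0,0,0,0],[0.05,0,0,0,0]]]'; python3 - <<'E'
from rig import env
from m import *
cs=[snap(env,"side",f"side7{i}") for i in range(3)];s=cs[0]
s=dict(s,color=np.mean([c["color"] for c in cs],0))
S=env.sense();p=S["tcp_pos"];print(p.round(4),S["ee_rot"].round(3))
for nm,z in(("tcp",0),("skirt mid",-.006),("hub bottom",-.0208)): print(nm,proj(s,[p+[0,0,z]])[0].round(1))
print("spindle",proj(s,[[.5673,-.125,.142],[.5673,-.125,.128]]).round(1).tolist())
g=s["color"]
for r in range(276,318):
    row=g[r];d=np.where(row[:,1]<60)[0];d=d[(d>325)&(d<385)]
    y=np.where(row[:,0]-row[:,2]>45)[0];y=y[(y>325)&(y<385)]
    print(r,(d.min(),d.max()) if len(d) else "-",(y.min(),y.max(),len(y)) if len(y) else "-",end="; ")
np.save("pics/s7.npy",g)
E
```

```text
clock: 15.48
tcp_pos: [0.5675, -0.1228, 0.173]
ee_rot: [-3.142, 0.0, -2.783]
wrist_force: [0.5, -0.1, -1.0]
finger_gap: 0.146
[ 0.5676 -0.1232  0.1732] [-3.141  0.    -2.783]
tcp [353.3 295.9]
skirt mid [352.9 298.4]
hub bottom [352.1 304.4]
spindle [[351.8, 309.5], [351.0, 314.9]]
276 (np.int64(343), np.int64(384)) -; 277 (np.int64(344), np.int64(384)) -; 278 (np.int64(344), np.int64(372)) -; 279 (np.int64(344), np.int64(372)) -; 280 (np.int64(350), np.int64(372)) -; 281 (np.int64(349), np.int64(384)) -; 282 (np.int64(348), np.int64(384)) -; 283 (np.int64(348), np.int64(384)) -; 284 (np.int64(347), np.int64(384)) -; 285 (np.int64(347), np.int64(384)) -; 286 (np.int64(347), np.int64(384)) -; 287 (np.int64(347), np.int64(384)) -; 288 (np.int64(347), np.int64(384)) -; 289 (np.int64(347), np.int64(384)) -; 290 (np.int64(347), np.int64(383)) -; 291 (np.int64(346), np.int64(381)) -; 292 (np.int64(342), np.int64(378)) -; 293 (np.int64(341), np.int64(376)) -; 294 (np.int64(340), np.int64(374)) -; 295 (np.int64(340), np.int64(371)) -; 296 (np.int64(339), np.int64(367)) -; 297 (np.int64(339),
[... 212 characters left out ...]
 (np.int64(340), np.int64(367)) -; 304 (np.int64(340), np.int64(367)) -; 305 (np.int64(342), np.int64(366)) -; 306 (np.int64(343), np.int64(366)) -; 307 (np.int64(344), np.int64(365)) -; 308 (np.int64(345), np.int64(364)) -; 309 (np.int64(346), np.int64(363)) -; 310 (np.int64(348), np.int64(362)) -; 311 (np.int64(349), np.int64(360)) -; 312 (np.int64(354), np.int64(356)) (np.int64(350), np.int64(353), 4); 313 - (np.int64(349), np.int64(355), 7); 314 - (np.int64(349), np.int64(355), 7); 315 (np.int64(345), np.int64(346)) (np.int64(349), np.int64(355), 7); 316 (np.int64(345), np.int64(346)) (np.int64(349), np.int64(355), 7); 317 (np.int64(345), np.int64(357)) (np.int64(348), np.int64(355), 8);
```

```bash
python3 - <<'E'
from m import *
g=np.load("pics/s7.npy");s=load("side0");s5=load("side5")
for r in(299,301,303): print(r,g[r,334:344].round(0)[:,1].tolist(),g[r,362:372][:,1].round(0).tolist())
def ext(row,lo,hi,f,th):
    x=np.arange(lo,hi,.05);v=np.interp(x,np.arange(560),f(row.astype(float)));k=np.where(v>th)[0];return x[k[0]].round(2),x[k[-1]].round(2)
rb=lambda a:a[:,0]-a[:,2]
for nm,c in(("s0",s["color"]),("s5",s5["color"])):
    for r in(312,314,316,318,320):
        v=rb(c[r].astype(float))[340:365];print(nm,r,v.max(),ext(c[r],343,362,rb,v.max()/2 if v.max()<80 else 40))
cv2.imwrite("pics/last.png",cv2.resize(np.clip(cv2.getRectSubPix(np.ascontiguousarray(g[...,::-1]).astype(np.float32),(75,60),(354.,300.))*1.6,0,255).astype(np.uint8),None,fx=10,fy=10,interpolation=cv2.INTER_CUBIC))
E
```

```text
299 [81.0, 83.0, 82.0, 80.0, 65.0, 48.0, 28.0, 25.0, 28.0, 27.0] [32.0, 35.0, 35.0, 36.0, 34.0, 50.0, 91.0, 130.0, 144.0, 151.0]
301 [83.0, 82.0, 82.0, 80.0, 71.0, 53.0, 33.0, 20.0, 19.0, 24.0] [31.0, 29.0, 32.0, 30.0, 31.0, 39.0, 82.0, 121.0, 143.0, 145.0]
303 [83.0, 83.0, 81.0, 80.0, 76.0, 63.0, 43.0, 31.0, 28.0, 28.0] [30.0, 26.0, 27.0, 27.0, 27.0, 39.0, 87.0, 128.0, 146.0, 148.0]
s0 312 146.0 (np.float64(347.7), np.float64(356.4))
s0 314 105.0 (np.float64(348.5), np.float64(355.9))
s0 316 69.0 (np.float64(348.1), np.float64(355.35))
s0 318 70.0 (np.float64(347.7), np.float64(355.1))
s0 320 65.0 (np.float64(348.25), np.float64(354.65))
s5 312 147.0 (np.float64(347.5), np.float64(356.6))
s5 314 118.0 (np.float64(348.35), np.float64(355.9))
s5 316 73.0 (np.float64(347.95), np.float64(355.45))
s5 318 80.0 (np.float64(347.8), np.float64(354.9))
s5 320 67.0 (np.float64(348.85), np.float64(354.6))
```

View pics/last.png

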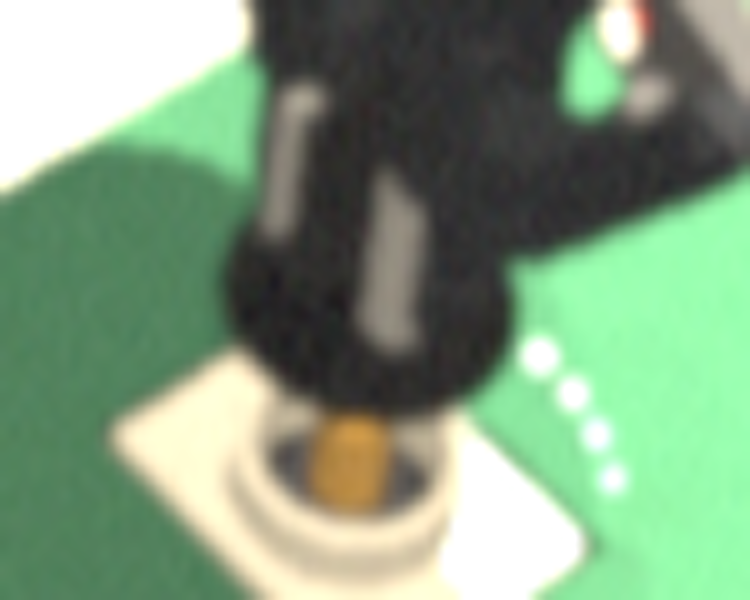

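```bash
python3 -m crank '[[[0.05,0,0,0.6,0],[0.05,0,0,0.3,0],[0.05,0,0,0.1,0],[0.05,0,0,0,0]]]'; python3 -m crank '[[[0.05,0,0,0.1,0],[0.05,0,0,0,0]]]';python3 -m crank '[[[0.05,0,0,0.1,0],[0.05,0,0,0,0]]]'; python3 -m crank '[[[0.05,0,0,0.1,0],[0.05,0,0,0,0]]]'
```

```text
clock: 16.12
tcp_pos: [0.5674, -0.1236, 0.1627]
ee_rot: [3.141, -0.0, -2.784]
wrist_force: [0.6, 1.2, -0.8]
finger_gap: 0.142
clock: 16.38
tcp_pos: [0.5675, -0.1236, 0.1618]
ee_rot: [-3.142, 0.0, -2.783]
wrist_force: [0.4, 0.7, -0.5]
finger_gap: 0.143
clock: 16.62
tcp_pos: [0.5675, -0.1236, 0.1607]
ee_rot: [-3.142, 0.0, -2.783]
wrist_force: [-0.5, -1.3, -0.6]
finger_gap: 0.144
clock: 16.88
tcp_pos: [0.5675, -0.1236, 0.1597]
ee_rot: [-3.142, -0.0, -2.783]
wrist_force: [0.2, -0.8, -0.9]
finger_gap: 0.146
```

```bash
for i in 1 2 3; do python3 -m crank '[[[0.05,0,0,0.15,0],[0.05,0,0,0,0]]]' | grep -E "tcp|wrist"; done
```

```text
tcp_pos: [0.5675, -0.1236, 0.1582]
wrist_force: [0.8, -1.4, -1.6]
tcp_pos: [0.5675, -0.1236, 0.1567]
wrist_force: [0.1, -1.5, -1.4]
tcp_pos: [0.5674, -0.1236, 0.1552]
wrist_force: [1.0, -2.5, -0.8]
```

```bash
python3 -m crank '[[[0.05,0,-0.04,0.15,0],[0.05,0,0,0,0]]]' | grep -E "tcp|wrist"; for i in 1 2 3 4; do python3 -m crank '[[[0.05,0,0,0.15,0],[0.05,0,0,0,0]]]' 100| grep -E "tcp|wrist"; done
```

```text
tcp_pos: [0.5674, -0.1238, 0.1535]
wrist_force: [0.7, 0.7, -0.7]
tcp_pos: [0.5675, -0.1239, 0.1521]
wrist_force: [0.9, 0.9, -1.5]
tcp_pos: [0.5675, -0.1239, 0.1506]
wrist_force: [0.1, 0.3, -0.9]
tcp_pos: [0.5678, -0.124, 0.1495]
wrist_force: [-1.0, 0.4, 3.8]
tcp_pos: [0.5677, -0.124, 0.1479]
wrist_force: [-0.6, 0.2, 5.9]
```

```bash
for i in 1 2 3 4; do python3 -m crank '[[[0.05,0,0,0.12,0],[0.05,0,0,0,0]]]' | grep -E "tcp|wrist"; done
```

```text
tcp_pos: [0.5678, -0.124, 0.1467]
wrist_force: [-0.9, 0.1, 7.0]
tcp_pos: [0.5677, -0.124, 0.1456]
wrist_force: [-1.3, -0.2, 7.4]
tcp_pos: [0.5677, -0.124, 0.1444]
wrist_force: [-1.5, 0.7, 8.6]
tcp_pos: [0.5678, -0.124, 0.1435]
wrist_force: [-2.4, 0.5, 12.1]
```

```bash
for i in 1 2; do python3 -m crank '[[[0.05,0,0,0.05,0],[0.05,0,0,0,0]]]' | grep -E "tcp|wrist|gap|clock"; done
```

```text
clock: 20.12
tcp_pos: [0.5679, -0.124, 0.1433]
wrist_force: [-4.5, 1.8, 18.2]
finger_gap: 0.134
clock: 20.38
tcp_pos: [0.5679, -0.124, 0.1432]
wrist_force: [-5.2, 2.1, 23.0]
finger_gap: 0.133
```

```bash
python3 -m crank '[[[0.05,0,0,0,0],[0.05,0,0,0,0],[0.05,0,0,0,0],[0.05,0,0,0,0],[0.05,0,0,0,0],[0.05,0,0,0,0]]]'; python3 - <<'E'
from rig import env
from m import *
c=snap(env,"side","sideF");w=blob(c,(325,290,385,345),lambda i:i.min(-1),90)
r=c["color"][325:342,345:375]
s5=load("side5")["color"][325:342,345:375]
print("trim lower corner white rows now/before",(np.where((r.min(-1)>90).any(1))[0][[0,-1]]+325),(np.where((s5.min(-1)>90).any(1))[0][[0,-1]]+325))
env.finish_job()
E
```

```text
clock: 21.12
tcp_pos: [0.5679, -0.124, 0.1432]
ee_rot: [-3.141, 0.001, -2.783]
wrist_force: [-6.1, 2.2, 23.3]
finger_gap: 0.129
trim lower corner white rows now/before [325 340] [325 341]
the job is handed in; nothing more can be done
```

The trim plate is in its recess, and the knob is on the spindle and pressed to its stop. I handed the job in at 21.2 s on the robot's clock with the fingers still gripping and pressing the knob; no verdict is reported.

- **Trim plate:** I laid the largest plate in the recess and let go of it. The side picture showed it filling the recess outline. Its lower corner stayed within one pixel row of where it was after release.
- **Knob:** I took the knob farthest to the robot's right and turned it to match the spindle's flat. It went on with under 3 N of contact force until the spring engaged at about the expected height.
- **Pressing in:** The force rose from about 4 N to 12 N over a 6 mm stroke. It then climbed sharply with almost no further movement, which is the stop. The final push was about 23 N and steady for 0.75 s.

**Checks that disagreed or were missing:**
- The two cameras differed by about 4 mm in y at the recess, so I placed the parts by comparing positions within one view and by feel.
- A mid-descent corner estimate had put the plate up to 4 mm off in −y. I nudged it 1 mm and the later picture showed it seated.
- There was a sideways force of about 6 N at the end.
- My last picture view came before the knob was pushed on, so the final state rests on height and force readings. I never moved near the bystanders but did not check them again.

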